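# Draw a cast cover from the leaning rack and set it snug in the inspection rest

### The arm

A 6-joint arm with a two-finger parallel gripper is mounted at the origin on the work surface. World frame = base frame: x ahead of the robot, y to its left, z up, the work surface at z = 0. Lengths are in m, angles in rad, forces in N, time in s.
With the tool pointing down it reaches from about 0.25 to 0.725 m from the base axis. Payload 4 kg.
Tool frame: the origin (TCP) lies midway between the tips of the shut fingers; the grasp point (between the pads) lies bot.pinch_z behind it (bot.pinch_z is the distance from the TCP to the grasp point, in m); z points along the fingers, y is the line along which they close (so a half turn about z gives the same grasp; the last joint's range is limited). The gripper opens to 85 mm and grips with 20 to 120 N. Pads are 22 mm wide; open, the fingers measure 114 mm over their backs; the gripper's body (76 mm by 85 mm) begins 54 mm behind the grasp point. The pads swing forward as they close: fully open they stand 13 mm farther back than shut.
Start: joints at [1.273, 0.241, 0.005, 1.335, 0, 1.571], TCP at [0.147, 0.478, 0.209] pointing down, gripper open.
Joint ranges: [-2.72, 2.72], [-1.05, 1.87], [-1.09, 1.28], [-1.99, 2.15], [-1.42, 1.44], [-3.14, 3.14]. Speed limits (rad/s): [2.79, 2.79, 3.14, 3.14, 3.14, 3.14].

### API

Orientations are given as a unit quaternion [x, y, z, w].
In Python, from workcell import bot gives the robot as it stands.
- The arm moves only by the shell command python3 jog.py 'ROWS'. ROWS is a JSON list of rows, 1 to 10 of them, each of 7 numbers: a rotation vector rx, ry, rz in rad, then dx, dy, dz in m, then the finger opening in m; each row is the pose to reach, as a shift and turn from the pose commanded when the command began, along the tool's axes at that moment; what a row does not reach only later rows make up. A row lasts 1/8 s, in which the tool goes at most 0.0625 m and 0.188 rad, less where a joint would pass 70% of its speed; a pose out of reach is approached as far as the arm can. The fingers move at their own pace and stop on an object; the grip force is fixed at half the most. Time passes only in rows, so rows that do not move let the fingers close. It prints the time, the measured TCP pose, the force, the opening and the grip force at its end.
- bot.get_obs(): the state, without advancing time (a new reading comes with each control period).
- bot.camera(name): name is "scene" or "side" or "wrist"; returns the picture (384x512x3 uint8, red, green, blue); there is no depth.
- bot.calibration(name): a dict with "mtx" (3x3 intrinsics, pixels), "R" (3x3) and "t" (3): a world point X has camera coordinates R X + t. Camera axes: x right, y down, z forward; pixel columns grow to the right and rows downward; lengths in m; the calibration is good to about 2 mm. A picture is of the moment at which its call begins: read the wrist's pose just before it. calibration takes no time and is no camera call; for the wrist camera it gives the pose at the moment of the call.
- bot.job_done(): hands the job in; it is judged then, once.
The state is a dict: "clock": time; "joint_pos": joint angles; "joint_vel": joint speeds; "tau": joint torques, N m; "eef_pos": TCP position; "tool_rot": TCP orientation; "ft_force": force on the tool from outside, world axes, zero at the start; "ft_torque": the same for the moment, N m; "grip_width": finger opening in m; "grasp_force": force on a finger pad.
Only numpy, scipy, OpenCV 4.12 (cv2) and the standard library are available. Lean on these libraries where they do the work, as an engineer would, in place of code of your own. Each camera call takes 0.05 s, during which the arm holds its last target. There are 200 camera calls.

### The job

Slide the tall cover plate with the round hub up out of its leaning slot in the rack, and stand it on the sloping inspection rest, hub facing out, gently lowered until its bottom edge stands on the ledge (neither dropped nor forced: the ledge's height changes) and let it go there while the jaw is still open. Then slide the rest's jaw along its track until the plate is snug, not crushed, between jaw and fixed stop, and let go. Leave the other plates in their slots and the other things on the bench where they are.

Things in the scene. Friction and masses are not known exactly. Their poses are not given: they have to be found in the camera images.
- plate: Cast cover plate with a round hub, the tallest in the rack: aluminium, 120 wide, 130 high, 8 thick (mm), about 0.32 kg. Origin: middle of its lower edge. z runs up the plate, y along its width, x is the normal of the hub side; faces at x = -4 and +4 mm. Hub 52 mm across, 6 mm proud, centred at z = 55 mm; above z = 85 mm both faces are plain.
- plate_top (a point): middle of the hub plate's top edge, 130 mm from its origin along its z: the edge to pinch across the 8 mm.
- plate_hub (a point): centre of the round hub's front, 10 mm in front of the plate's middle plane, 55 mm above its lower edge.
- rack: Fixed steel rack, base 250 x 150 mm, origin under its centre. Three slots at x = -56, 0, +56 mm, leaning 20 degrees, tops to its -x (robot side); which one holds the hub plate varies. Each is two 11 mm wide U channels holding the outer 12 mm of a plate's side edges, 2 mm play sideways. The channels reach 85 mm up the plate: draw it about 90 mm along its own z to free it.
- rest: Fixed inspection rest, grey base 200 x 150 x 12 mm, origin under its centre, x away from the robot, z up: two sloping rails (rest_face) with a ledge, a fixed stop on its -y side, a sliding jaw on its +y side. The stop is a steel upright 112 mm high, its inner face at y = -68 mm.
- rest_face: The rest's sloping face, leaning 20 degrees, top to the robot side. Origin at its foot, (35, 0, 20) mm in the rest's frame; z up the slope, x the outward normal, y as the rest's. Two 20 mm wide rails at y = -45 and +45 mm, surface at x = 0, up to z = 140 mm, open between them. A plate lying on the rails has its origin at x = 4 mm.
- face_top (a point): point on the face's middle line level with the rails' upper ends (face z = 140 mm). The ledge below, a bar 120 mm wide standing 24 mm out from the face, is rigidly clamped with its top anywhere from face z = 20 to 60 mm: not measured, different each time, to be felt by lowering the plate.
- jaw (a joint): Travel (m) of the rest's sliding jaw from its open end, 0, towards the fixed stop (rest -y); range 0 to 0.075, starts at 0 to 0.025. Friction about 1.5 N, stays where left. Its inner face is at rest y = 112 mm minus the joint value, so with the plate snug it reads about 0.060. Its arm meets the plate's side edge 85 to 105 mm above the table.
- jaw_grip (a point): centre of the top of the jaw's upright grip post, 150 mm above the table: 14 mm along the rest's x, 20 mm along its y, at rest x = 45 mm, 10 mm beyond the jaw's inner face. The jaw's arm leaves the post towards -x at heights 85 to 105 mm: pinch the post across its 14 mm above that.
- blank_a: bystander in the rack: cover plate 120 x 112 x 8 mm with two cross ribs, same kind of origin and axes as the hub plate; stays in its slot.
- blank_b: bystander in the rack: cover plate 120 x 112 x 8 mm with a square pad, same kind of origin and axes; stays in its slot.
- bracket_a: bystander: cast aluminium tube bracket with end flange, about 110 x 85 x 80 mm, origin under its centre.
- bracket_b: bystander: second cast tube bracket, same size.
- brush: bystander: bench brush lying on the table in front of the robot, origin under its centre.
- wrench: bystander: wrench lying between rack and rest, on their far side.
- mug: bystander: white mug, 80 mm across, 90 mm high.
- spray: bystander: spray can, 60 mm across, 150 mm high.

How it is judged:
By the outcome, as a careful person would: the job done as asked, in the order asked, and still so for the second after the job is handed in, with the robot touching nothing.
It also fails if it takes over 56 s, if anything falls off the work surface, if the arm or the gripper's body presses on something with over 40 N, if the wrist force passes 120 N, or if a joint passes its speed limit or range.

## Working session

There is one attempt and no reset: what is moved stays moved. The work goes in short steps, Python scripts to look and compute and a shell command to move; the robot and the scene stay as the last step left them, time stands still between calls to the robot, and variables do not carry over. Pictures are saved under pics/ and viewed, at most 10 in all, crops included, and the job is handed in when it is done.

```bash
ls; mkdir -p pics
python3 - <<'E'
from workcell import bot
import cv2,numpy as np
for n in("scene","side"):
    im=bot.camera(n); cv2.imwrite(f"pics/{n}0.png",cv2.resize(im[:,:,::-1],(800,600),interpolation=cv2.INTER_CUBIC))
    c=bot.calibration(n); print(n,np.round(c["mtx"],1).tolist(),np.round(c["R"],3).tolist(),np.round(c["t"],3).tolist())
o=bot.get_obs(); print(o,bot.pinch_z)
E
```

```text
jog.py
pics
workcell.py
scene [[360.2, 0.0, 261.4], [0.0, 360.2, 192.3], [0.0, 0.0, 1.0]] [[-0.018, 1.0, 0.008], [0.87, 0.02, -0.493], [-0.493, -0.001, -0.87]] [0.004, -0.467, 1.594]
side [[499.3, 0.0, 260.2], [0.0, 499.3, 202.9], [0.0, 0.0, 1.0]] [[0.797, -0.604, 0.012], [-0.315, -0.432, -0.845], [0.516, 0.669, -0.535]] [-0.472, 0.275, 1.496]
{'clock': 0.1, 'joint_pos': array([ 1.27296782e+00,  2.41374606e-01,  3.88101795e-03,  1.33515690e+00,
       -9.42495136e-06,  1.57082658e+00]), 'joint_vel': array([-0.00160917, -0.00156136,  0.00364064, -0.00145363, -0.00045759,
        0.00046549]), 'tau': array([ 5.51769390e-04, -3.73138225e+01,  2.53009915e+01,  1.09062635e-02,
        2.16191012e-05,  7.45945066e-07]), 'eef_pos': array([0.14655542, 0.47743318, 0.20809194]), 'tool_rot': array([ 1.48379379e-01,  9.88930079e-01, -9.17521826e-04, -1.32871687e-04]), 'ft_force': array([ 0.03213897,  0.474441  , -0.66218751]), 'ft_torque': array([-0.00234317,  0.01364999,  0.01477033]), 'grasp_force': 0.0, 'grip_width': 0.08546331920360432} 0.0187
```

View pics/scene0.png

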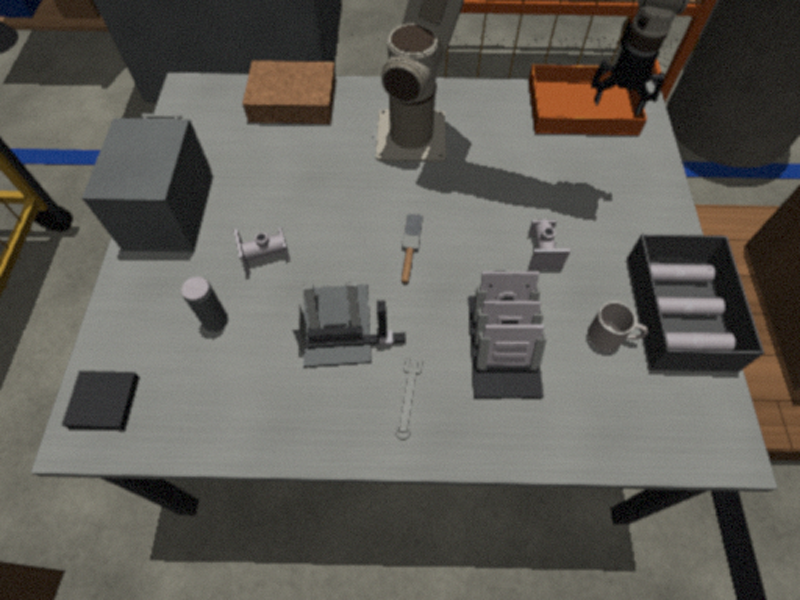

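View pics/side0.png

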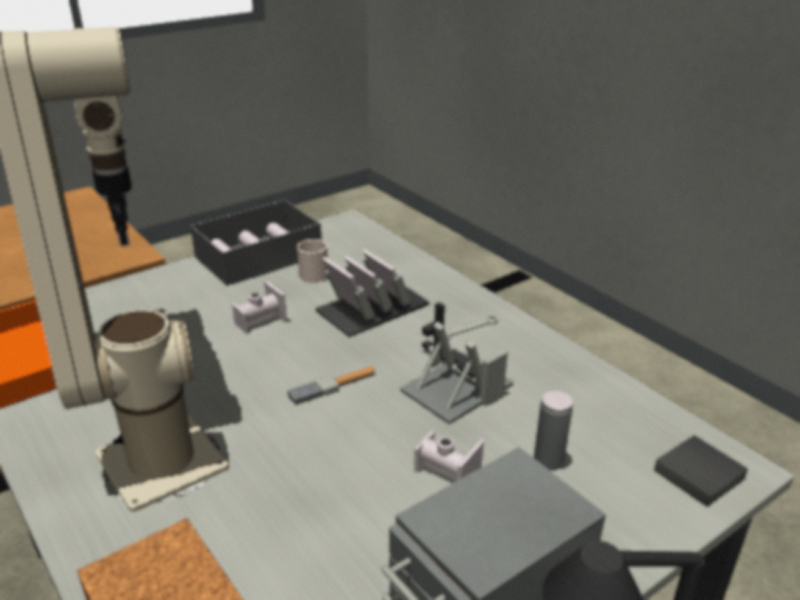

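The scene picture shows the rack near (508,330), the rest near (340,320) with its jaw post at (385,315), and the wrench at (410,400). The front slot seems to hold the hub plate, with a round feature at (507,295), but I need a closer look to be sure.

```bash
cat > h.py <<'E'
import numpy as np,cv2
from workcell import bot
from scipy.spatial.transform import Rotation as Rn
def ray(c,u,v,z):
    d=c["R"].T@np.linalg.solve(c["mtx"],[u,v,1.]); o=-c["R"].T@c["t"]
    return o+d*(z-o[2])/d[2]
def proj(c,X):
    p=(np.atleast_2d(X)@c["R"].T+c["t"])@c["mtx"].T; return p[:,:2]/p[:,2:]
def tool():
    o=bot.get_obs(); return Rn.from_quat(o["tool_rot"]),o["eef_pos"]
E
python3 - <<'E'
from h import *
c=bot.calibration("scene"); s=.64
for n,u,v,z in[("rack far L",473,395,0.006),("rack far R",542,395,0.006),("rest farL",304,365,.012),("rest farR",371,360,.012),("post top",381,303,.15),("plate topL",482,273,.13),("plate topR",537,273,.13)]:
    print(n,ray(c,u*s,v*s,z).round(3))
R,p=tool(); w=bot.calibration("wrist"); o=-w["R"].T@w["t"]
print("cam in tool",R.inv().apply(o-p).round(3),"axes",(w["R"]@R.as_matrix()).round(3).tolist(),w["mtx"].round(1).tolist())
print(R.as_matrix().round(3).tolist())
im=bot.camera("scene"); a=im[155:260,185:355]
cv2.imwrite("pics/crop1.png",cv2.resize(a[:,:,::-1],(800,494),interpolation=cv2.INTER_CUBIC))
E
```

```text
rack far L [0.77  0.149 0.006]
rack far R [0.767 0.297 0.006]
rest farL [ 0.711 -0.22   0.012]
rest farR [ 0.696 -0.074  0.012]
post top [ 0.629 -0.05   0.15 ]
plate topL [0.539 0.164 0.13 ]
plate topR [0.536 0.283 0.13 ]
cam in tool [ 0.084 -0.    -0.165] axes [[0.002, 1.0, 0.0], [-0.945, 0.002, -0.326], [-0.326, 0.001, 0.945]] [[330.3, 0.0, 256.4], [0.0, 330.3, 187.3], [0.0, 0.0, 1.0]]
[[-0.956, 0.293, -0.001], [0.293, 0.956, -0.002], [-0.0, -0.002, -1.0]]
```

View pics/crop1.png

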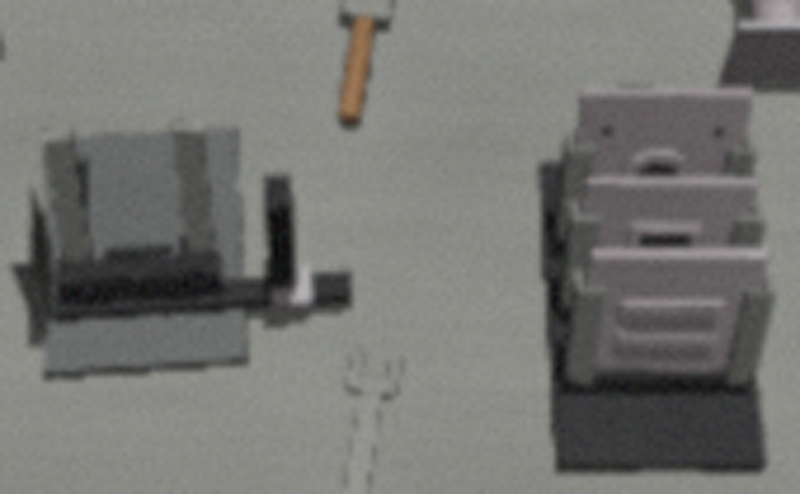

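The crop shows the front slot holding the hub plate, with the hub arc at (658,165). The middle slot has the square-pad plate and the far slot the ribbed one. The rest is at left, with the jaw post top at (277,180). Next I'll move the wrist camera over the plate's top edge.

```bash
cat >> h.py <<'E'
def face(yaw): # plate axes: x normal, y width, z up the slope
    return Rn.from_euler("z",yaw)*Rn.from_euler("y",-20,degrees=True)
def tgt(yaw): # tool y = plate x, tool z = -plate z, tool x = plate y
    return face(yaw)*Rn.from_matrix(np.array([[0,1,0],[1,0,0],[0,0,-1.]]))
def rows(pos,Rt):
    R,p=tool(); print("row",(R.inv()*Rt).as_rotvec().round(3),R.inv().apply(np.array(pos)-p).round(4),"width",bot.get_obs()["grip_width"].round(4))
E
python3 - <<'E'
from h import *
rows([.507,.223,.232],tgt(.02))
E
```

```text
Traceback (most recent call last):
  File "h.py", line 16, in rows
    R,p=tool(); print("row",(R.inv()*Rt).as_rotvec().round(3),R.inv().apply(np.array(pos)-p).round(4),"width",bot.get_obs()["grip_width"].round(4))
                                                                                                              ^^^^^^^^^^^^^^^^^^^^^^^^^^^^^^^^^
AttributeError: 'float' object has no attribute 'round'
```

```bash
sed -i 's/bot.get_obs()\["grip_width"\].round(4)/round(bot.get_obs()["grip_width"],4)/' h.py
python3 - <<'E'
from h import *
rows([.507,.223,.232],tgt(.02))
E
```

```text
row [-0.303 -0.218  1.24 ] [-0.4192 -0.1376 -0.0236] width 0.0852
```

```bash
python3 jog.py '[[-0.151,-0.109,0.62,-0.21,-0.07,-0.04,0.085],[-0.151,-0.109,0.62,-0.21,-0.07,-0.04,0.085],[-0.151,-0.109,0.62,-0.21,-0.07,-0.04,0.085],[-0.151,-0.109,0.62,-0.21,-0.07,-0.04,0.085],[-0.303,-0.218,1.24,-0.419,-0.138,-0.024,0.085],[-0.303,-0.218,1.24,-0.419,-0.138,-0.024,0.085],[-0.303,-0.218,1.24,-0.419,-0.138,-0.024,0.085],[-0.303,-0.218,1.24,-0.419,-0.138,-0.024,0.085],[-0.303,-0.218,1.24,-0.419,-0.138,-0.024,0.085],[-0.303,-0.218,1.24,-0.419,-0.138,-0.024,0.085]]'
python3 - <<'E'
from h import *
w=bot.calibration("wrist");im=bot.camera("wrist"); np.save("w1.npy",np.r_[w["R"].ravel(),w["t"]])
cv2.imwrite("pics/w1.png",cv2.resize(im[:,:,::-1],(800,600),interpolation=cv2.INTER_CUBIC))
E
```

```text
clock: 1.4
eef_pos: [0.5061, 0.2233, 0.2326]
tool_rot: [0.689, 0.704, 0.124, 0.121]
ft_force: [-0.1, 0.1, -0.3]
grip_width: 0.085
grasp_force: 0.0
```

View pics/w1.png

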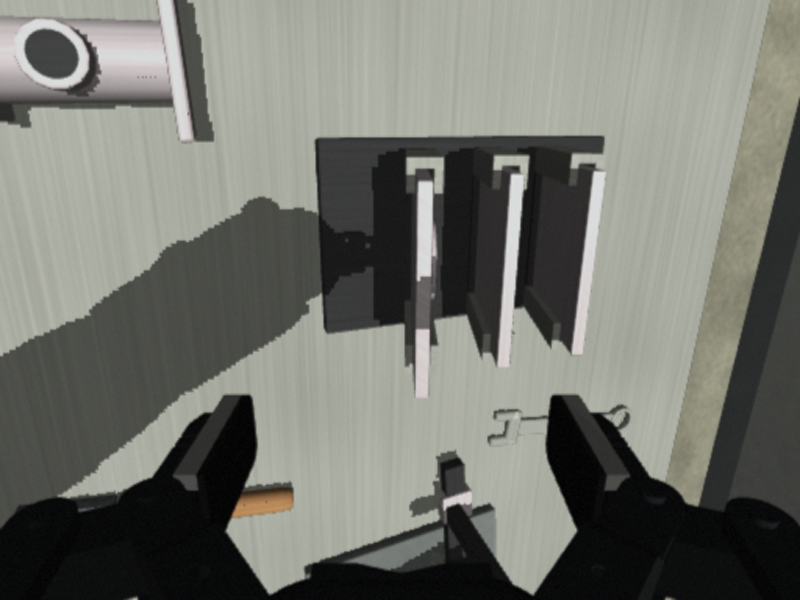

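The wrist picture shows the hub plate's top edge as a strip from (425,173) to (421,397), with the blanks to its right. Next I'll fit its pose using both cameras.

```bash
cat > fit.py <<'E'
from h import *
from scipy.optimize import least_squares
w=bot.calibration("wrist"); c=bot.calibration("scene")
s=.64;k=170/800
ow=np.array([[425,173],[421,397]])*s
os=np.array([[185+752*k,155+95*k],[185+580*k,155+95*k]])
def res(q):
    y=np.array([-np.sin(q[3]),np.cos(q[3]),0])*.06
    P=np.array([q[:3]+y,q[:3]-y])
    return np.r_[(proj(w,P)-ow).ravel(),(proj(c,P)-os).ravel()*.7]
f=least_squares(res,[.54,.22,.138,.02]); print(f.x.round(4),f.fun.round(1))
top=f.x[:3]; F=face(f.x[3]); print("origin",(top-F.apply([0,0,.13])).round(4))
for zg in(.165,.112): rows(top+F.apply([0,0,zg-.13-bot.pinch_z]),tgt(f.x[3]))
E
python3 fit.py
```

```text
[0.5471 0.2215 0.1547 0.0181] [ 0.2  0.9  0.  -1.   0.2 -1.3  0.4 -1.4]
origin [0.5915 0.2223 0.0325]
row [-0.    -0.002  0.003] [-0.0031  0.0118  0.0712] width 0.0852
row [-0.    -0.002  0.003] [-0.0032  0.0118  0.1242] width 0.0852
```

```bash
python3 jog.py '[[0,-0.002,0.003,-0.003,0.012,0.036,0.05],[0,-0.002,0.003,-0.003,0.012,0.071,0.05],[0,-0.002,0.003,-0.003,0.012,0.071,0.05],[0,-0.002,0.003,-0.003,0.012,0.071,0.05]]'
python3 - <<'E'
from h import *
im=bot.camera("wrist")
cv2.imwrite("pics/w2.png",cv2.resize(im[:,:,::-1],(800,600),interpolation=cv2.INTER_CUBIC))
E
```

```text
clock: 1.95
eef_pos: [0.5423, 0.2218, 0.1715]
tool_rot: [0.69, 0.702, 0.125, 0.122]
ft_force: [0.9, -0.7, -0.3]
grip_width: 0.0499
grasp_force: 0.0
```

View pics/w2.png

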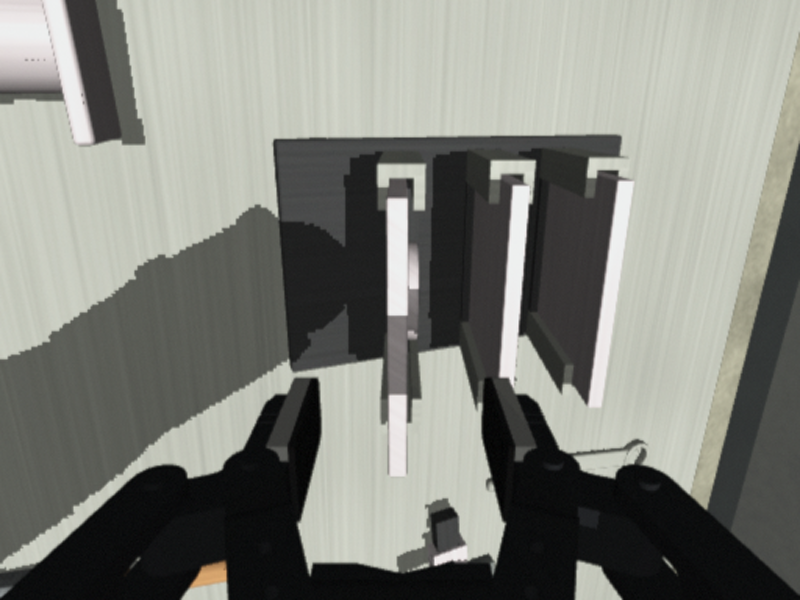

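The plate's top edge now runs from (397,194) to (398,476), nearly centred between the fingers.

```bash
sed -i 's/\[425,173\],\[421,397\]/[397,194],[398,476]/' fit.py; python3 fit.py
```

```text
[0.5486 0.2191 0.1532 0.0199] [ 0.1  0.2  0.  -0.4 -0.3 -0.9 -0.1 -1. ]
origin [0.5931 0.22   0.0311]
row [ 0.003 -0.    -0.003] [-0.0029 -0.001   0.0035] width 0.0499
row [ 0.003 -0.    -0.003] [-0.0029 -0.0011  0.0565] width 0.0499
```

```bash
python3 jog.py '[[0.003,0,-0.003,-0.003,-0.001,0.03,0.05],[0.003,0,-0.003,-0.003,-0.001,0.056,0.05],[0.003,0,-0.003,-0.003,-0.001,0.056,0.05],[0.003,0,-0.003,-0.003,-0.001,0.056,0.03],[0.003,0,-0.003,-0.003,-0.001,0.056,0.0],[0.003,0,-0.003,-0.003,-0.001,0.056,0.0],[0.003,0,-0.003,-0.003,-0.001,0.056,0.0],[0.003,0,-0.003,-0.003,-0.001,0.056,0.0]]'
python3 - <<'E'
from h import *
o=bot.get_obs(); print(o["ft_force"].round(2),o["ft_torque"].round(2))
E
```

```text
clock: 3.0
eef_pos: [0.5611, 0.2188, 0.1193]
tool_rot: [0.69, 0.703, 0.124, 0.121]
ft_force: [-3.8, -1.1, 6.7]
grip_width: 0.006
grasp_force: 61.0
[-3.81 -1.08  6.66] [-0.06  0.7  -0.06]
```

```bash
python3 jog.py '[[0,0,0,0,0,-0.008,0],[0,0,0,0,0,-0.016,0],[0,0,0,0,0,-0.026,0],[0,0,0,0,0,-0.036,0]]'
python3 - <<'E'
from h import *
o=bot.get_obs(); print(o["ft_force"].round(2),o["ft_torque"].round(2))
E
```

```text
clock: 3.5
eef_pos: [0.548, 0.2178, 0.1516]
tool_rot: [0.69, 0.703, 0.122, 0.121]
ft_force: [1.7, 0.7, -4.8]
grip_width: 0.0064
grasp_force: 59.5
[ 1.67  0.7  -4.77] [-0.    0.24 -0.1 ]
```

```bash
python3 jog.py '[[0,0,0,0,0,-0.015,0],[0,0,0,0,0,-0.03,0],[0,0,0,0,0,-0.045,0],[0,0,0,0,0,-0.06,0],[0,0,0,0,0,-0.075,0],[0,0,0,0,0,-0.09,0],[0,0,0,0,0,-0.12,0],[0,0,0,0,0,-0.15,0],[0,0,0,0,0,-0.15,0]]'
python3 - <<'E'
from h import *
rows([.53,-.10,.33],tgt(.1))
print(bot.get_obs()["ft_force"].round(2))
E
```

```text
clock: 4.62
eef_pos: [0.4986, 0.2181, 0.2958]
tool_rot: [0.689, 0.703, 0.126, 0.122]
ft_force: [0.4, 0.2, -4.5]
grip_width: 0.0064
grasp_force: 59.5
row [ 0.003  0.026 -0.076] [-0.3186  0.0357 -0.0241] width 0.0064
[ 0.45  0.19 -4.51]
```

```bash
python3 jog.py '[[0.001,0.008,-0.02,-0.05,0.005,-0.005,0],[0.001,0.01,-0.03,-0.1,0.01,-0.01,0],[0.002,0.013,-0.038,-0.15,0.018,-0.012,0],[0.002,0.016,-0.05,-0.2,0.024,-0.015,0],[0.003,0.02,-0.06,-0.25,0.028,-0.02,0],[0.003,0.026,-0.076,-0.3,0.034,-0.024,0],[0.003,0.026,-0.076,-0.319,0.036,-0.024,0],[0.003,0.026,-0.076,-0.319,0.036,-0.024,0],[0.003,0.026,-0.076,-0.319,0.036,-0.024,0]]'
python3 - <<'E'
from h import *
im=bot.camera("wrist")
cv2.imwrite("pics/w3.png",cv2.resize(im[:,:,::-1],(800,600),interpolation=cv2.INTER_CUBIC))
E
```

```text
clock: 5.75
eef_pos: [0.5288, -0.1009, 0.326]
tool_rot: [0.661, 0.731, 0.125, 0.114]
ft_force: [0.8, 0.7, -3.4]
grip_width: 0.006
grasp_force: 59.4
```

View pics/w3.png

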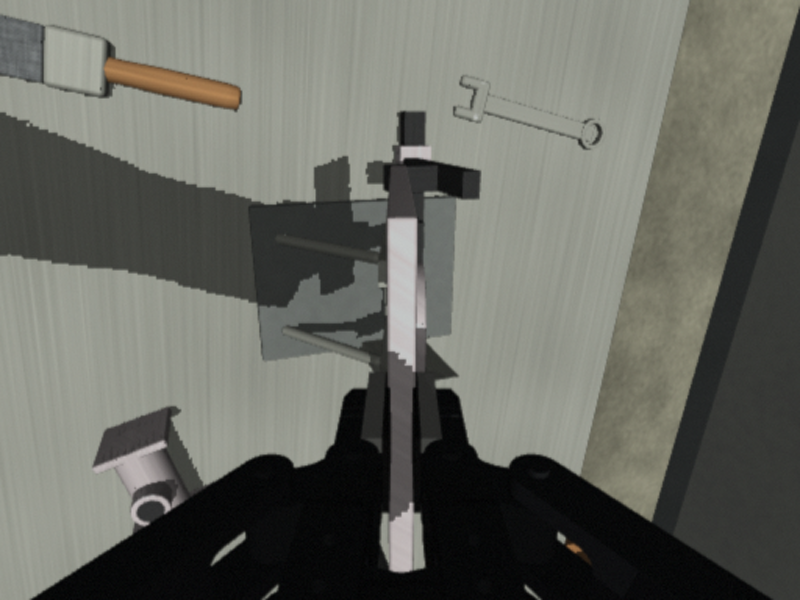

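The wrist picture shows the rest's base corners at (249,207), (456,197), (450,333) and (263,360). The jaw is around (430,180), and the plate is held edge-on in front of it.

```bash
cat > rest.py <<'E'
from h import *
from scipy.optimize import least_squares
w=bot.calibration("wrist"); c=bot.calibration("scene"); s=.64; k=170/800
ow=np.array([[249,207],[456,197],[450,333],[263,360]])*s
for q in ow: print(ray(w,*q,.012).round(4))
L=np.array([[-.1,.075,.012],[.1,.075,.012],[.1,-.075,.012],[-.1,-.075,.012]])
os=np.array([[185+248*k,155+362*k],[185+44*k,155+376*k]])
def P(q,X): return Rn.from_euler("z",q[2]).apply(X)+[q[0],q[1],0]
def res(q): return np.r_[(proj(w,P(q,L))-ow).ravel(),(proj(c,P(q,L[1:3]))-os).ravel()]
f=least_squares(res,[.604,-.157,.1],loss="soft_l1"); print(f.x.round(4),f.fun.round(1))
q=f.x; np.save("rest.npy",q)
for j in(0,.025):
    X=P(q,np.array([[.045,.122-j,.15]])); print("post",j,X.round(3),proj(w,X)/s,(proj(c,X)-[185,155])/k)
F=P(q,np.array([[.035+-.14*np.sin(np.radians(20)),0,.02+.14*np.cos(np.radians(20))]])); print("face_top",F.round(4),proj(w,F)/s)
for y in(-.055,-.035,.035,.055):
    X=P(q,np.array([[.035-.14*np.sin(np.radians(20)),y,.02+.14*np.cos(np.radians(20))]])); print((proj(w,X)/s).round(),((proj(c,X)-[185,155])/k).round())
E
python3 rest.py
```

```text
[ 0.4997 -0.0964  0.012 ]
[ 0.6982 -0.0774  0.012 ]
[ 0.7118 -0.2241  0.012 ]
[ 0.5142 -0.2438  0.012 ]
[ 0.6064 -0.1602  0.0994] [-0.2 -0.6  0.3 -1.1  0.8  0.4  0.1  0.6 -0.8 -0.9 -1.3 -0.8]
post 0 [[ 0.639 -0.034  0.15 ]] [[472.95523501 158.74890262]] [[299.33223312 196.61776907]]
post 0.025 [[ 0.642 -0.059  0.15 ]] [[471.24775138 194.95458507]] [[262.46658888 199.10065275]]
face_top [[ 0.5936 -0.1615  0.1516]] [[395.09227848 332.00213809]]
[[395. 398.]] [[ 37. 139.]]
[[395. 375.]] [[ 67. 137.]]
[[395. 287.]] [[168. 131.]]
[[395. 260.]] [[197. 129.]]
```

```bash
cat > place.py <<'E'
from h import *
import sys
q=np.load("rest.npy"); F=face(q[2]); Q=Rn.from_euler("z",q[2])
foot=Q.apply([.035,0,.02])+[q[0],q[1],0]
def goal(x,y,z): return foot+F.apply([x,y,z+.0933])
def now():
    R,p=tool(); o=bot.get_obs()
    print("plate origin in face",(F.inv().apply(p-foot)-[0,0,.0933]).round(4),"roterr",(R.inv()*tgt(q[2])).as_rotvec().round(3),"force face",F.inv().apply(o["ft_force"]).round(2),"tq",F.inv().apply(o["ft_torque"]).round(2),"t",o["clock"],"w",round(o["grip_width"],4))
if __name__=="__main__":
    now(); 
    if len(sys.argv)>1: rows(goal(*map(float,sys.argv[1:4])),tgt(q[2]))
E
python3 place.py .012 .008 .085
python3 - <<'E'
from h import *
R,p=tool(); w=bot.calibration("wrist"); print(proj(w,p+R.apply([[.06,0,-.0367],[-.06,0,-.0367]]))/.64)
E
```

```text
plate origin in face [0.005  0.0671 0.2309] roterr [-0.007  0.001  0.001] force face [-1.19  0.32 -4.57] tq [0.01 0.73 0.03] t 5.8 w 0.0064
row [-0.007  0.001  0.001] [-0.0589  0.008   0.1459] width 0.0064
[[400.47155615 215.25204055]
 [399.89379344 582.68414436]]
```

```bash
python3 jog.py '[[-0.003,0,0,-0.03,0.006,0.0,0],[-0.007,0.001,0.001,-0.059,0.008,0.0,0],[-0.007,0.001,0.001,-0.059,0.008,0.03,0],[-0.007,0.001,0.001,-0.059,0.008,0.06,0],[-0.007,0.001,0.001,-0.059,0.008,0.09,0],[-0.007,0.001,0.001,-0.059,0.008,0.115,0],[-0.007,0.001,0.001,-0.059,0.008,0.13,0],[-0.007,0.001,0.001,-0.059,0.008,0.14,0],[-0.007,0.001,0.001,-0.059,0.008,0.14,0]]'; python3 place.py
python3 - <<'E'
from h import *
im=bot.camera("wrist")
cv2.imwrite("pics/w4.png",cv2.resize(im[:,:,::-1],(800,600),interpolation=cv2.INTER_CUBIC))
E
```

```text
clock: 6.92
eef_pos: [0.5895, -0.1544, 0.198]
tool_rot: [0.661, 0.73, 0.129, 0.117]
ft_force: [1.0, 0.1, -3.4]
grip_width: 0.0063
grasp_force: 59.4
plate origin in face [0.0127 0.0075 0.0915] roterr [0.001 0.    0.   ] force face [-0.24  0.02 -3.49] tq [0.05 0.73 0.  ] t 6.925 w 0.0063
```

View pics/w4.png

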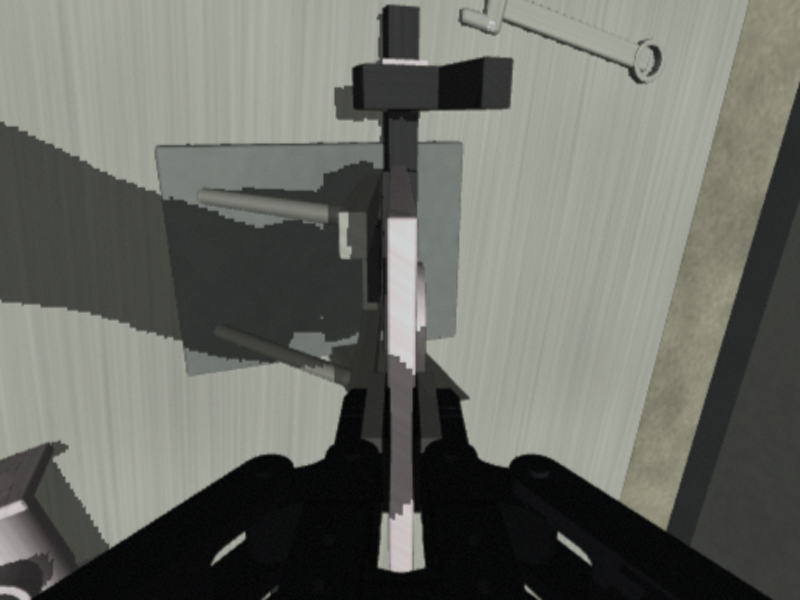

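The plate is now above the rest. The +y rail's upper end shows at (340–352, 210–258) and the jaw post top at (498,83). I'll check those against the model.

```bash
python3 - <<'E'
from place import *
w=bot.calibration("wrist")
for y in(.035,.055): print("rail",(proj(w,foot+F.apply([0,y,.14]))/.64).round())
X=ray(w,498*.64,83*.64,.15); print("post",X.round(4),"in rest",(Q.inv().apply(X-[q[0],q[1],0])).round(4))
E
python3 place.py .012 .008 .06
```

```text
rail [[369. 255.]]
rail [[368. 208.]]
post [ 0.641  -0.0528  0.15  ] in rest [0.0451 0.1034 0.15  ]
plate origin in face [0.0133 0.0071 0.0922] roterr [0.002 0.001 0.   ] force face [-1.8  -0.07 -3.95] tq [-0.01  0.7   0.03] t 6.975 w 0.0059
row [0.002 0.001 0.   ] [ 0.0009 -0.0013  0.0322] width 0.0059
```

```bash
python3 jog.py '[[0,0,0,0,-0.001,0.006,0],[0,0,0,0,-0.001,0.012,0],[0,0,0,0,-0.001,0.018,0],[0,0,0,0,-0.001,0.022,0],[0,0,0,0,-0.001,0.022,0]]'; python3 place.py;  python3 jog.py '[[0,0,0,0,0,0.002,0],[0,0,0,0,0,0.004,0],[0,0,0,0,0,0.004,0]]'; python3 place.py
```

```text
clock: 7.6
eef_pos: [0.5959, -0.1541, 0.1767]
tool_rot: [0.661, 0.73, 0.129, 0.117]
ft_force: [-0.5, -0.2, -4.4]
grip_width: 0.0061
grasp_force: 59.4
plate origin in face [0.0115 0.0071 0.0693] roterr [ 0.     0.001 -0.   ] force face [-1.95 -0.19 -3.97] tq [-0.03  0.72 -0.  ] t 7.6 w 0.0061
clock: 7.98
eef_pos: [0.5974, -0.1541, 0.1734]
tool_rot: [0.661, 0.73, 0.129, 0.117]
ft_force: [-0.3, -0.7, -3.3]
grip_width: 0.0059
grasp_force: 59.4
plate origin in face [0.0118 0.007  0.0657] roterr [ 0.001  0.001 -0.   ] force face [-1.46 -0.68 -3.  ] tq [-0.02  0.71  0.02] t 7.975 w 0.0059
```

```bash
python3 jog.py '[[0,0,0,0,0,0.002,0],[0,0,0,0,0,0.004,0],[0,0,0,0,0,0.004,0]]'|grep force; python3 place.py;python3 jog.py '[[0,0,0,0,0,0.002,0],[0,0,0,0,0,0.004,0],[0,0,0,0,0,0.004,0]]'|grep force; python3 place.py
```

```text
ft_force: [-0.5, -0.3, -4.2]
grasp_force: 59.4
plate origin in face [0.0117 0.0071 0.0615] roterr [ 0.001  0.001 -0.   ] force face [-1.94 -0.22 -3.8 ] tq [ 0.05  0.75 -0.  ] t 8.35 w 0.0063
ft_force: [0.2, 0.7, -3.8]
grasp_force: 59.4
plate origin in face [0.0117 0.0071 0.0575] roterr [ 0.001  0.001 -0.   ] force face [-1.    0.65 -3.68] tq [-0.03  0.7   0.05] t 8.725 w 0.0063
```

```bash
cat > chk.py <<'E'
from place import *
now(); f=F.inv().apply(np.mean([bot.get_obs()["ft_force"] for _ in range(3)],0))
sys.exit(int(f[2]>-1.0))
E
python3 jog.py '[[0,0,0,0,0,0.0015,0],[0,0,0,0,0,0.003,0],[0,0,0,0,0,0.003,0]]'|grep ft && python3 chk.py && python3 jog.py '[[0,0,0,0,0,0.0015,0],[0,0,0,0,0,0.003,0],[0,0,0,0,0,0.003,0]]'|grep ft && python3 chk.py && python3 jog.py '[[0,0,0,0,0,0.0015,0],[0,0,0,0,0,0.003,0],[0,0,0,0,0,0.003,0]]'|grep ft && python3 chk.py && python3 jog.py '[[0,0,0,0,0,0.0015,0],[0,0,0,0,0,0.003,0],[0,0,0,0,0,0.003,0]]'|grep ft && python3 chk.py && python3 jog.py '[[0,0,0,0,0,0.0015,0],[0,0,0,0,0,0.003,0],[0,0,0,0,0,0.003,0]]'|grep ft && python3 chk.py
```

```text
ft_force: [-0.5, -0.5, -4.6]
plate origin in face [0.0118 0.0071 0.0546] roterr [ 0.001  0.001 -0.   ] force face [-2.08 -0.48 -4.09] tq [-0.01  0.77  0.01] t 9.1 w 0.0063
ft_force: [-0.4, 0.3, -3.9]
plate origin in face [0.0117 0.007  0.0516] roterr [ 0.001  0.001 -0.   ] force face [-1.67  0.32 -3.57] tq [ 0.02  0.73 -0.06] t 9.475 w 0.0062
ft_force: [-0.9, 0.3, -4.0]
plate origin in face [0.0118 0.007  0.0486] roterr [ 0.001  0.001 -0.   ] force face [-2.23  0.38 -3.49] tq [0.01 0.68 0.04] t 9.85 w 0.0061
ft_force: [-0.5, -0.5, -5.1]
plate origin in face [0.0118 0.007  0.0456] roterr [ 0.001  0.001 -0.   ] force face [-2.29 -0.42 -4.65] tq [ 0.04  0.74 -0.02] t 10.225 w 0.0057
ft_force: [-0.1, -0.5, -4.7]
plate origin in face [0.0118 0.007  0.0426] roterr [ 0.001  0.001 -0.   ] force face [-1.73 -0.51 -4.39] tq [-0.04  0.74  0.04] t 10.6 w 0.006
```

```bash
python3 jog.py '[[0,0,0,0,0,0.0015,0],[0,0,0,0,0,0.003,0],[0,0,0,0,0,0.003,0]]'|grep ft && python3 chk.py && python3 jog.py '[[0,0,0,0,0,0.0015,0],[0,0,0,0,0,0.003,0],[0,0,0,0,0,0.003,0]]'|grep ft && python3 chk.py && python3 jog.py '[[0,0,0,0,0,0.0015,0],[0,0,0,0,0,0.003,0],[0,0,0,0,0,0.003,0]]'|grep ft && python3 chk.py && python3 jog.py '[[0,0,0,0,0,0.0015,0],[0,0,0,0,0,0.003,0],[0,0,0,0,0,0.003,0]]'|grep ft && python3 chk.py && python3 jog.py '[[0,0,0,0,0,0.0015,0],[0,0,0,0,0,0.003,0],[0,0,0,0,0,0.003,0]]'|grep ft && python3 chk.py && python3 jog.py '[[0,0,0,0,0,0.0015,0],[0,0,0,0,0,0.003,0],[0,0,0,0,0,0.003,0]]'|grep ft && python3 chk.py
```

```text
ft_force: [-0.0, -0.3, -4.5]
plate origin in face [0.0117 0.007  0.0396] roterr [ 0.001  0.001 -0.   ] force face [-1.59 -0.26 -4.22] tq [0.03 0.73 0.06] t 10.975 w 0.0061
ft_force: [-0.3, -0.1, -4.0]
plate origin in face [0.0118 0.007  0.0366] roterr [ 0.001  0.001 -0.   ] force face [-1.69 -0.09 -3.63] tq [-0.    0.68 -0.01] t 11.35 w 0.0061
ft_force: [-0.3, -0.3, -4.7]
plate origin in face [0.0118 0.007  0.0336] roterr [ 0.001  0.001 -0.   ] force face [-1.87 -0.31 -4.3 ] tq [-0.02  0.74  0.02] t 11.725 w 0.0062
ft_force: [0.6, -0.8, -4.4]
plate origin in face [0.0118 0.007  0.0306] roterr [ 0.001  0.001 -0.   ] force face [-1.05 -0.88 -4.28] tq [0.02 0.7  0.02] t 12.1 w 0.0064
ft_force: [-5.9, 3.4, 5.6]
plate origin in face [0.0135 0.0075 0.0298] roterr [0.005 0.    0.   ] force face [-3.27  3.92  7.17] tq [ 0.72  1.19 -0.01] t 12.475 w 0.006
```

```bash
python3 jog.py '[[0,0,0,0,0,-0.003,0],[0,0,0,0,-0.002,-0.003,0],[0,0,0,0,-0.004,-0.003,0],[0,0,0,0,-0.004,-0.003,0]]'|grep ft; python3 place.py; python3 jog.py '[[0,0,0,0,-0.001,0,0],[0,0,0,0,-0.001,0,0]]'|grep ft; python3 place.py; python3 jog.py '[[0,0,0,0,-0.001,0,0],[0,0,0,0,-0.001,0,0]]'|grep ft; python3 place.py
```

```text
ft_force: [0.3, -1.0, -4.4]
plate origin in face [0.0073 0.007  0.0303] roterr [ 0.     0.001 -0.001] force face [-1.32 -1.   -4.17] tq [-0.05  0.71  0.05] t 12.975 w 0.006
ft_force: [-0.0, 0.1, -4.8]
plate origin in face [0.0067 0.007  0.0306] roterr [ 0.001  0.001 -0.001] force face [-1.66  0.09 -4.47] tq [-0.03  0.67  0.08] t 13.225 w 0.0063
ft_force: [0.5, -0.4, -5.7]
plate origin in face [0.0058 0.007  0.0308] roterr [ 0.001  0.001 -0.   ] force face [-1.5  -0.48 -5.49] tq [-0.05  0.73  0.01] t 13.475 w 0.0063
```

```bash
python3 jog.py '[[0,0,0,0,-0.001,0,0],[0,0,0,0,-0.001,0,0]]'|grep ft; python3 place.py; python3 jog.py '[[0,0,0,0,-0.001,0,0],[0,0,0,0,-0.001,0,0]]'|grep ft; python3 place.py; python3 jog.py '[[0,0,0,0,-0.001,0,0],[0,0,0,0,-0.001,0,0]]'|grep ft; python3 place.py
```

```text
ft_force: [-0.6, 0.5, -3.8]
plate origin in face [0.0048 0.007  0.0308] roterr [ 0.001  0.001 -0.   ] force face [-1.85  0.54 -3.37] tq [-0.05  0.75 -0.02] t 13.725 w 0.0064
ft_force: [-0.6, -0.1, -3.5]
plate origin in face [0.0039 0.007  0.0308] roterr [ 0.001  0.001 -0.   ] force face [-1.81 -0.09 -3.11] tq [ 0.06  0.75 -0.01] t 13.975 w 0.0062
ft_force: [0.7, -0.1, -3.7]
plate origin in face [0.0032 0.0069 0.0309] roterr [ 0.002  0.001 -0.   ] force face [-0.61 -0.19 -3.75] tq [0.  0.5 0. ] t 14.225 w 0.006
```

```bash
sed -i 's/-1.0))/-1.5))/' chk.py; python3 jog.py '[[0,0,0,0,0.0005,0.0006,0],[0,0,0,0,0.0005,0.0006,0]]'|grep ft && python3 chk.py && python3 jog.py '[[0,0,0,0,0,0.0006,0],[0,0,0,0,0,0.0006,0]]'|grep ft && python3 chk.py && python3 jog.py '[[0,0,0,0,0,0.0006,0],[0,0,0,0,0,0.0006,0]]'|grep ft && python3 chk.py && python3 jog.py '[[0,0,0,0,0,0.0006,0],[0,0,0,0,0,0.0006,0]]'|grep ft && python3 chk.py
```

```text
ft_force: [0.7, -0.4, -3.0]
plate origin in face [0.0036 0.007  0.0302] roterr [ 0.002  0.001 -0.   ] force face [-0.44 -0.47 -3.07] tq [ 0.    0.54 -0.05] t 14.475 w 0.0064
ft_force: [-1.9, 2.3, 0.6]
plate origin in face [0.0039 0.0072 0.0301] roterr [ 0.002  0.001 -0.   ] force face [-1.34  2.44  1.11] tq [0.29 0.75 0.04] t 14.725 w 0.0063
```

```bash
python3 jog.py '[[0,0,0,0,0,0,0.012],[0,0,0,0,0,0,0.02],[0,0,0,0,0,0,0.03],[0,0,0,0,0,0,0.03],[0,0,0,0,0,0,0.03]]'; python3 place.py; python3 jog.py '[[0,0,0,0,0,-0.02,0.03],[0,0,0,0,0,-0.05,0.03],[0,0,0,0,0,-0.08,0.03],[0,0,0,0,0,-0.11,0.03],[0,0,0,0,0,-0.14,0.03],[0,0,0,0,0,-0.14,0.03]]'
python3 - <<'E'
from h import *
im=bot.camera("wrist")
cv2.imwrite("pics/w5.png",cv2.resize(im[:,:,::-1],(800,600),interpolation=cv2.INTER_CUBIC))
E
```

```text
clock: 15.35
eef_pos: [0.602, -0.1537, 0.1367]
tool_rot: [0.661, 0.73, 0.129, 0.117]
ft_force: [1.1, 0.0, 0.5]
grip_width: 0.0304
grasp_force: 0.0
plate origin in face [0.0035 0.0069 0.0296] roterr [ 0.001  0.001 -0.   ] force face [ 1.18 -0.08  0.08] tq [ 0.03  0.3  -0.04] t 15.35 w 0.0304
clock: 16.1
eef_pos: [0.5554, -0.159, 0.2715]
tool_rot: [0.661, 0.729, 0.13, 0.12]
ft_force: [1.2, -0.1, -0.5]
grip_width: 0.0303
grasp_force: 0.0
```

View pics/w5.png

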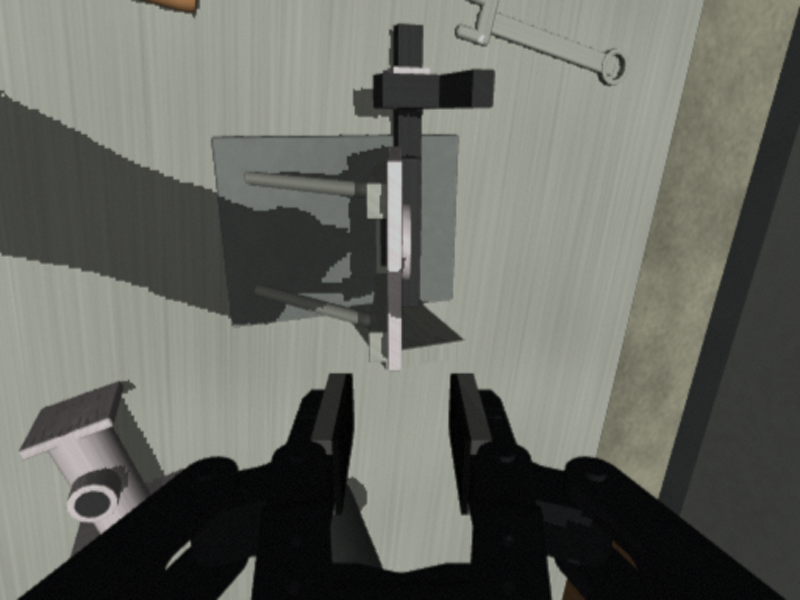

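The plate stands on the rails and ledge, with its top edge from (395,155) to (395,370). The post top is at (483,88). Next is the jaw grasp.

```bash
cat > jaw.py <<'E'
from place import *
M=Rn.from_matrix(np.array([[0,1,0],[1,0,0],[0,0,-1.]])); V=Q*M
R,p=tool(); o=bot.get_obs()
print("tcp in rest",Q.inv().apply(p-[q[0],q[1],0]).round(4),"F rest",Q.inv().apply(o["ft_force"]).round(2),"tq",Q.inv().apply(o["ft_torque"]).round(2),"t",o["clock"],"w",round(o["grip_width"],4))
if len(sys.argv)>1:
    w=bot.calibration("wrist"); X=ray(w,483*.64,88*.64,.15); print("post",Q.inv().apply(X-[q[0],q[1],0]).round(4))
    rows(Q.apply(list(map(float,sys.argv[1:4])))+[q[0],q[1],0],V)
E
python3 jaw.py .045 .105 .20
```

```text
tcp in rest [-0.0513  0.0067  0.2694] F rest [ 0.08 -0.32  0.14] tq [-0.02  0.4   0.02] t 16.15 w 0.0297
post [0.0416 0.1044 0.15  ]
row [ 0.353  0.002 -0.001] [0.0985 0.0664 0.0982] width 0.0297
```

```bash
python3 jog.py '[[0.1,0,0,0.03,0.02,0.01,0.05],[0.2,0,0,0.06,0.04,0.04,0.05],[0.353,0.002,-0.001,0.0985,0.065,0.098,0.05],[0.353,0.002,-0.001,0.0985,0.065,0.098,0.05],[0.353,0.002,-0.001,0.0985,0.065,0.098,0.05]]'; python3 jaw.py .044 .106 .117
python3 - <<'E'
from h import *
im=bot.camera("wrist")
cv2.imwrite("pics/w6.png",cv2.resize(im[:,:,::-1],(800,600),interpolation=cv2.INTER_CUBIC))
E
```

```text
clock: 16.77
eef_pos: [0.6377, -0.05, 0.193]
tool_rot: [0.67, 0.742, -0.003, -0.005]
ft_force: [-0.7, -0.2, 0.6]
grip_width: 0.0499
grasp_force: 0.0
tcp in rest [0.0421 0.1066 0.193 ] F rest [-0.74 -0.14  0.61] tq [0.04 0.01 0.01] t 16.775 w 0.0499
post [0.0724 0.1999 0.15  ]
row [-0.011 -0.002  0.002] [-0.0008  0.0027  0.0759] width 0.0499
```

View pics/w6.png

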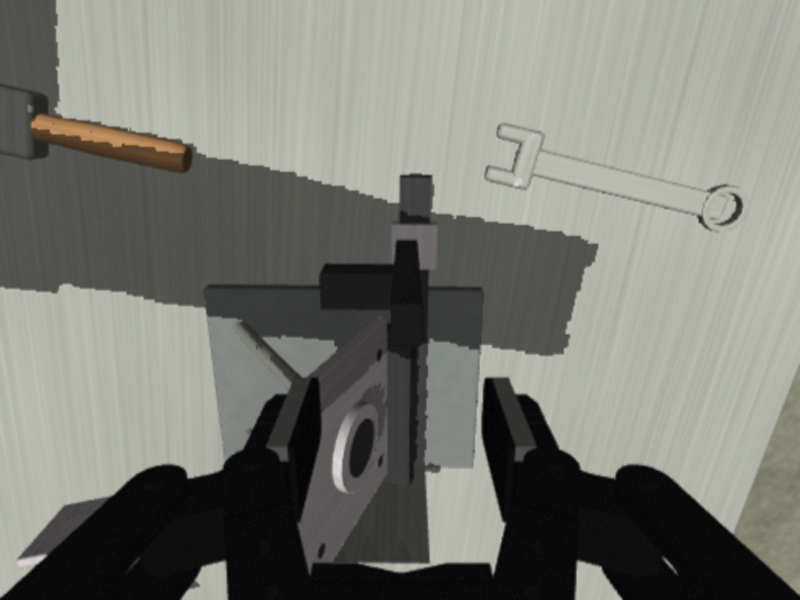

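The post top, at (406,325), is centred between the fingers, and the hub faces out on the placed plate. I'll descend and pinch the post.

```bash
python3 - <<'E'
from place import *
w=bot.calibration("wrist"); X=ray(w,406*.64,325*.64,.15); print("post",Q.inv().apply(X-[q[0],q[1],0]).round(4))
E
python3 jog.py '[[-0.011,-0.002,0.002,-0.001,0.003,0.04,0.05],[-0.011,-0.002,0.002,-0.001,0.003,0.074,0.05],[-0.011,-0.002,0.002,-0.001,0.003,0.074,0.05]]'; python3 jaw.py
```

```text
post [0.045  0.1007 0.15  ]
clock: 17.2
eef_pos: [0.6396, -0.0531, 0.128]
tool_rot: [0.672, 0.74, 0.004, 0.005]
ft_force: [-0.4, -0.4, 0.8]
grip_width: 0.05
grasp_force: 0.0
tcp in rest [0.0437 0.1033 0.128 ] F rest [-0.39 -0.32  0.76] tq [-0.01  0.02  0.01] t 17.2 w 0.05
```

```bash
python3 jog.py '[[0,0,0,0,0.001,0,0.02],[0,0,0,0,0.001,0,0],[0,0,0,0,0.001,0,0],[0,0,0,0,0.001,0,0],[0,0,0,0,0.001,0,0]]'; python3 jaw.py .045 .09 .12
```

```text
clock: 17.82
eef_pos: [0.6425, -0.0521, 0.1277]
tool_rot: [0.672, 0.741, 0.003, 0.004]
ft_force: [-5.7, -0.4, 9.2]
grip_width: 0.0002
grasp_force: 4.9
tcp in rest [0.0467 0.104  0.1277] F rest [-5.75  0.14  9.21] tq [-0.07  1.26  0.01] t 17.825 w 0.0002
post [0.0679 0.1942 0.15  ]
row [ 0.01   0.002 -0.002] [-0.014  -0.0017  0.0077] width 0.0002
```

Run:
```python
from h import *
a=bot.camera("wrist"); b=bot.camera("side")[170:270,230:350]
a=cv2.resize(a[150:384,100:420],(400,292)); b=cv2.resize(b,(400,333),interpolation=cv2.INTER_CUBIC)
a=cv2.copyMakeBorder(a,0,41,0,0,cv2.BORDER_CONSTANT)
cv2.imwrite("pics/w7.png",np.hstack([a,b])[:,:,::-1])
```

```text
(no output)
```

View pics/w7.png

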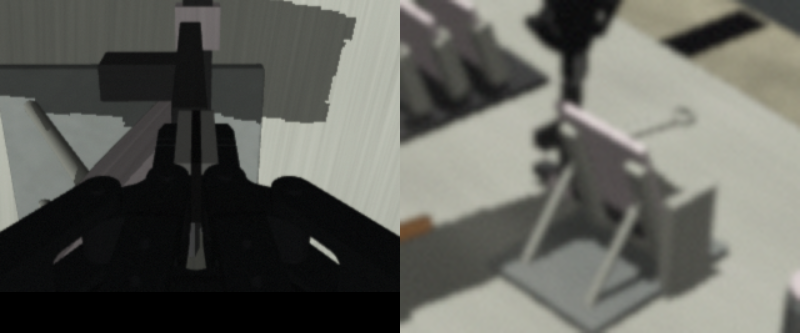

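The view shows the pads shut with nothing between them, and the post just on their +y side. I'll work out the geometry numerically.

Run:
```python
from place import *
w=bot.calibration("wrist")
f=lambda X:Q.inv().apply(X-[q[0],q[1],0]).round(4)
for v in(167.6,238):
  for z in(.15,.105,.085,.03): print(v,z,f(ray(w,255,v,z)))
R,p=tool()
print("pad top/tips",proj(w,p+R.apply([[.011,0,0],[-.011,0,0],[.011,0,-.035]])).round())
for y in(.13,.12,.11,.09):
  print(y,[proj(w,Q.apply([.045,y,z])+[q[0],q[1],0]).round()[0].tolist() for z in(.15,.105,.085)])
```

```text
167.6 0.15 [0.0461 0.148  0.15  ]
167.6 0.105 [0.0464 0.1353 0.105 ]
167.6 0.085 [0.0465 0.1297 0.085 ]
167.6 0.03 [0.0469 0.1142 0.03  ]
238 0.15 [0.0461 0.1128 0.15  ]
238 0.105 [0.0463 0.0891 0.105 ]
238 0.085 [0.0465 0.0785 0.085 ]
238 0.03 [0.0468 0.0494 0.03  ]
pad top/tips [[256. 215.]
 [256. 251.]
 [256. 247.]]
0.13 [[253.0, 205.0], [253.0, 176.0], [253.0, 167.0]]
0.12 [[253.0, 225.0], [253.0, 192.0], [253.0, 182.0]]
0.11 [[253.0, 243.0], [253.0, 207.0], [253.0, 196.0]]
0.09 [[253.0, 279.0], [253.0, 237.0], [253.0, 223.0]]
```

The post is where I measured it, at rest x 0.045, y 0.103. But the grasp point sat at z ≈ 0.147, right at the top of the post, so the pads only caught its tip. I'll reopen, go lower and grip again.

```bash
python3 jog.py '[[0,0,0,0,0,0,0.05],[0,0,0,0,0,0,0.05],[0,0,0,0,0,0,0.05],[0,0,0,0,0,0,0.05]]'; python3 jaw.py .045 .104 .113
```

```text
clock: 18.42
eef_pos: [0.6419, -0.0515, 0.1237]
tool_rot: [0.672, 0.741, 0.002, 0.003]
ft_force: [-0.2, -0.2, 0.4]
grip_width: 0.0495
grasp_force: 0.0
tcp in rest [0.0461 0.1047 0.1237] F rest [-0.24 -0.22  0.44] tq [ 0.02 -0.01  0.03] t 18.425 w 0.0495
post [0.0667 0.1946 0.15  ]
row [ 0.007  0.001 -0.001] [-0.0007 -0.0012  0.0107] width 0.0495
```

```bash
python3 jog.py '[[0.007,0,0,-0.001,-0.001,0.006,0.05],[0.007,0,0,-0.001,-0.001,0.0107,0.05],[0.007,0,0,-0.001,-0.001,0.0107,0.05],[0.007,0,0,-0.001,-0.001,0.0107,0.05]]'; python3 jaw.py;  python3 jog.py '[[0,0,0,0,0,0,0.03],[0,0,0,0,0,0,0.02],[0,0,0,0,0,0,0.01],[0,0,0,0,0,0,0.01],[0,0,0,0,0,0,0.01]]'; python3 jaw.py
```

```text
clock: 18.92
eef_pos: [0.6417, -0.0527, 0.1135]
tool_rot: [0.672, 0.741, 0.0, 0.001]
ft_force: [-0.6, 0.0, 0.3]
grip_width: 0.0502
grasp_force: 0.0
tcp in rest [0.0458 0.1035 0.1135] F rest [-0.56  0.09  0.28] tq [ 0.01 -0.05  0.01] t 18.925 w 0.0502
clock: 19.55
eef_pos: [0.6397, -0.0528, 0.1141]
tool_rot: [0.672, 0.741, -0.001, -0.0]
ft_force: [-5.5, -0.4, 4.3]
grip_width: 0.0126
grasp_force: 60.7
tcp in rest [0.0438 0.1035 0.1141] F rest [-5.54  0.17  4.32] tq [0.06 1.17 0.01] t 19.55 w 0.0126
```

```bash
python3 jog.py '[[0,0,0,-0.004,0.001,0,0],[0,0,0,-0.008,0.001,0,0],[0,0,0,-0.012,0.001,0,0],[0,0,0,-0.016,0.001,0,0],[0,0,0,-0.02,0.001,0,0],[0,0,0,-0.024,0.001,0,0]]'|grep -E "grip|clock"; python3 jaw.py;  python3 jog.py '[[0,0,0,-0.002,0,0,0],[0,0,0,-0.004,0,0,0],[0,0,0,-0.006,0,0,0]]'|grep grip; python3 jaw.py
```

```text
clock: 20.3
grip_width: 0.0126
tcp in rest [0.0437 0.08   0.1141] F rest [-9.03  1.19  5.64] tq [ 0.32  1.71 -0.01] t 20.3 w 0.0126
grip_width: 0.0122
tcp in rest [0.0437 0.0754 0.1141] F rest [-8.6   4.4   6.19] tq [ 0.96  1.69 -0.1 ] t 20.675 w 0.0122
```

```bash
python3 jog.py '[[0,0,0,-0.0015,0,0,0],[0,0,0,-0.003,0,0,0],[0,0,0,-0.0045,0,0,0]]'|grep grip; python3 jaw.py;  python3 jog.py '[[0,0,0,-0.0015,0,0,0],[0,0,0,-0.003,0,0,0],[0,0,0,-0.003,0,0,0]]'|grep grip; python3 jaw.py
```

```text
grip_width: 0.0123
tcp in rest [0.0437 0.071  0.1141] F rest [-8.52  4.93  6.22] tq [ 0.98  1.73 -0.1 ] t 21.05 w 0.0123
grip_width: 0.0121
tcp in rest [0.0437 0.0678 0.1141] F rest [-8.05  3.71  6.53] tq [ 0.83  1.69 -0.05] t 21.425 w 0.0121
```

Sliding is steady at about 4 N. I'll continue in small steps, guarded on force.

```bash
cat > jc.py <<'E'
import os; from jaw import *
f=Q.inv().apply(o["ft_force"]); sys.exit(int(f[1]>8))
E
python3 jog.py '[[0,0,0,-0.0015,0,0,0],[0,0,0,-0.0025,0,0,0],[0,0,0,-0.0025,0,0,0]]'|grep grip; python3 jc.py && python3 jog.py '[[0,0,0,-0.001,0,0,0],[0,0,0,-0.001,0,0,0]]'|grep grip; python3 jc.py &&  python3 jog.py '[[0,0,0,-0.001,0,0,0],[0,0,0,-0.001,0,0,0]]'|grep grip; python3 jc.py &&  python3 jog.py '[[0,0,0,-0.001,0,0,0],[0,0,0,-0.001,0,0,0]]'|grep grip; python3 jc.py &&  python3 jog.py '[[0,0,0,-0.001,0,0,0],[0,0,0,-0.001,0,0,0]]'|grep grip; python3 jc.py
```

```text
grip_width: 0.0126
tcp in rest [0.0437 0.0654 0.1141] F rest [-7.68  3.7   7.03] tq [ 0.9   1.67 -0.02] t 21.8 w 0.0126
grip_width: 0.012
tcp in rest [0.0437 0.0644 0.1141] F rest [-9.59  4.77  6.58] tq [ 0.96  1.76 -0.03] t 22.05 w 0.012
grip_width: 0.0123
tcp in rest [0.0436 0.0634 0.1141] F rest [-8.22  4.56  5.44] tq [ 0.9   1.7  -0.09] t 22.3 w 0.0123
grip_width: 0.0124
tcp in rest [0.0436 0.0624 0.1141] F rest [-8.17  4.67  6.28] tq [ 0.93  1.66 -0.03] t 22.55 w 0.0124
grip_width: 0.0122
tcp in rest [0.0436 0.0615 0.1141] F rest [-8.67  4.25  6.35] tq [ 0.93  1.75 -0.02] t 22.8 w 0.0122
```

```bash
python3 jog.py '[[0,0,0,-0.001,0,0,0],[0,0,0,-0.001,0,0,0]]'|grep grip; python3 jc.py && python3 jog.py '[[0,0,0,-0.001,0,0,0],[0,0,0,-0.001,0,0,0]]'|grep grip && python3 jc.py &&  python3 jog.py '[[0,0,0,-0.001,0,0,0],[0,0,0,-0.001,0,0,0]]'|grep grip && python3 jc.py &&  python3 jog.py '[[0,0,0,-0.001,0,0,0],[0,0,0,-0.001,0,0,0]]'|grep grip && python3 jc.py &&  python3 jog.py '[[0,0,0,-0.001,0,0,0],[0,0,0,-0.001,0,0,0]]'|grep grip && python3 jc.py
```

```text
grip_width: 0.0121
tcp in rest [0.0436 0.0607 0.1141] F rest [-8.29  5.72  6.43] tq [ 0.92  1.72 -0.06] t 23.05 w 0.0121
grip_width: 0.0121
tcp in rest [0.0436 0.0607 0.1141] F rest [-8.74  7.05  6.98] tq [ 1.43  1.76 -0.11] t 23.3 w 0.0121
grip_width: 0.0121
tcp in rest [0.0436 0.0607 0.1141] F rest [-9.04  9.99  6.79] tq [ 1.88  1.78 -0.11] t 23.55 w 0.0121
```

The jaw stopped at 0.0607 and the force rose to about 10 N, so the plate is snug. I'll open slightly and lift away.

```bash
python3 jog.py '[[0,0,0,0.001,0,0,0.0],[0,0,0,0.001,0,0,0.022],[0,0,0,0.001,0,0,0.022],[0,0,0,0.001,0,0,0.022]]'|grep -E "grip|grasp"; python3 jaw.py
```

```text
grip_width: 0.0217
grasp_force: 0.0
tcp in rest [0.0471 0.0572 0.1138] F rest [ 0.31  0.47 -0.46] tq [-0.02  0.06 -0.02] t 24.05 w 0.0217
```

```bash
python3 jog.py '[[0,0,0,0,-0.001,-0.015,0.022],[0,0,0,0,-0.001,-0.04,0.022],[0,0,0,0,-0.001,-0.08,0.022],[0,0,0,0,-0.001,-0.13,0.022],[0,0,0,0,-0.001,-0.18,0.022],[0,0,0,0,-0.001,-0.18,0.022]]'; python3 jaw.py
python3 - <<'E'
from place import *
# numeric check: locate post/plate by brightness along lines in the scene view
c=bot.calibration("scene"); g=cv2.cvtColor(bot.camera("scene"),cv2.COLOR_RGB2GRAY)
T=lambda x,y,z:proj(c,Q.apply([x,y,z])+[q[0],q[1],0])[0]
top=lambda y:proj(c,foot+F.apply([4e-3,y,.024+.13]))[0]
print("predicted plate top ends",top(.052).round(1),top(-.068).round(1),"post top",T(.045,.062,.15).round(1))
u0=int(top(-.068)[0])-8; v=int(round(top(0)[1]))
for r in range(v-3,v+5): print(r,g[r,u0:u0+58].tolist())
E
```

```text
clock: 24.8
eef_pos: [0.6482, -0.0988, 0.3009]
tool_rot: [0.672, 0.741, 0.004, 0.006]
ft_force: [0.9, 0.4, -0.3]
grip_width: 0.0221
grasp_force: 0.0
tcp in rest [0.0477 0.057  0.3009] F rest [ 0.9   0.33 -0.32] tq [0.03 0.02 0.05] t 24.8 w 0.0221
predicted plate top ends [225.6 179.9] [188.1 182.3] post top [229.8 198. ]
178 [147, 143, 145, 148, 143, 147, 142, 142, 144, 145, 144, 142, 144, 142, 143, 139, 144, 145, 144, 145, 147, 149, 143, 144, 143, 144, 141, 143, 146, 143, 141, 147, 145, 145, 138, 135, 134, 134, 136, 128, 131, 134, 114, 86, 74, 72, 76, 72, 70, 69, 72, 70, 72, 66, 71, 75, 71, 71]
179 [143, 140, 143, 145, 139, 143, 142, 140, 141, 138, 139, 140, 143, 141, 143, 142, 143, 147, 147, 148, 144, 148, 149, 151, 151, 141, 138, 149, 154, 147, 142, 154, 154, 139, 121, 108, 104, 105, 104, 99, 92, 94, 92, 86, 80, 71, 74, 67, 73, 72, 72, 70, 73, 71, 74, 73, 69, 72]
180 [145, 147, 145, 145, 139, 142, 143, 138, 142, 143, 137, 147, 142, 137, 145, 149, 153, 157, 158, 161, 156, 153, 154, 155, 155, 148, 145, 148, 152, 146, 142, 146, 144, 123, 94, 88, 89, 86, 88, 87, 84, 86, 85, 89, 87, 76
[... 675 characters left out ...]
, 101, 102, 96, 99, 100, 100, 103, 101, 100, 101, 102, 103, 105, 105, 103, 85, 84, 80, 83, 84, 80, 84, 78, 88, 82, 86, 84, 84, 86, 75, 55, 56, 55, 60, 55, 57, 52, 58, 69, 76]
184 [142, 141, 139, 142, 141, 139, 140, 136, 136, 116, 104, 100, 97, 97, 101, 98, 98, 100, 98, 102, 97, 94, 100, 102, 103, 100, 101, 100, 103, 103, 102, 102, 100, 87, 82, 77, 85, 82, 84, 82, 84, 82, 85, 84, 85, 88, 80, 69, 59, 50, 54, 55, 55, 54, 54, 56, 71, 68]
185 [142, 141, 142, 138, 141, 142, 139, 140, 136, 116, 104, 100, 100, 96, 99, 94, 101, 103, 102, 103, 104, 99, 96, 101, 101, 104, 100, 104, 102, 102, 97, 102, 96, 88, 81, 80, 81, 84, 85, 83, 81, 84, 78, 83, 82, 82, 81, 63, 50, 53, 53, 55, 57, 50, 54, 56, 70, 72]
```

The numbers agree: the plate spans u = 189–227, the predicted snug position allowing for the scene camera's bias, and the jaw sits against it. The robot is clear of everything.

```bash
python3 -c "
from workcell import bot
print(bot.job_done())"
```

```text
the job is handed in; nothing more can be done
None
```

I handed the job in at about 25 s on the robot's clock: the hub plate stands on the ledge with its hub facing out, and the jaw is closed snug against it (about 10 N on the wrist at the end of the slide) and released. My first pinch of the jaw post was too high and closed on nothing, pushing back on the arm with about 10 N, so I regripped lower. The final fit was checked only by forces and positions, and I did not look again at the other plates and bench items.

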